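Stamp the green request card

TASK

Take the green stamp from the brown tray and stamp the green card: press it upright and squarely, lined up with and centred in the printed green frame, until the spring foot has clearly gone in, hold it for a moment, and do not slam it. Then lift it straight up off the card without sliding and stand it back upright on the brown tray. Keep stamps off the rest of the card and off the blue card, and leave the blue stamp where it stands.

Things in the scene. Friction and masses are not known exactly. Their poses are not given: they have to be found in the camera images.
- green_stamp_grip (a point): self-inking hand stamp standing upright on the tray, about 95 mm tall: a rounded green grip block on top (46 mm along its x, 30 mm along its y, 42 mm high), a slim grey stem and a black spring-loaded foot with a green band (52 mm along x, 36 mm along y, 36 mm high). This point is the centre of the grip block, 73 mm above the stamp's underside; grip it across y (30 mm). z points up. Mass about 0.16 kg. Loose; the two stamps may swap places
- green_stamp_die (a point): centre of the underside of the green stamp's rubber die (44 mm along x, 30 mm along y; turned like the grip block, z up). It is 73 mm below the grip block's centre, and up to 10 mm nearer to it when the foot is pressed in
- green_stamp_foot (a joint): how far the green stamp's spring foot is pushed up towards its grip, in m: 0 out, 0.010 fully in. It starts to move at about 3 N, takes about 7 N at 6 mm and 10 N at the stop. 5 mm or more inks a full print
- green_card_box (a point): green request card, 100 mm along its x, 90 mm along its y, fixed on the counter, its top 4 mm above the counter. A solid green band runs along its -x edge and a printed green rectangular frame (inner size 62 mm along x, 48 mm along y) lies beside it. This point is the centre of the frame, on the card's surface; it lies 12 mm from the card's centre along +x. A stamp fits the frame with its x and y along the card's, either way round. The two cards swap places
- tray: brown flat tray on which the stamps stand, fixed, 120 mm along its x, 260 mm along its y; its flat top is 14 mm above the counter. Origin at the centre of its underside
- blue_stamp_grip (a point): the same kind of stamp in blue, standing upright on the tray, loose and of the same sizes; this point is the centre of its grip block, 73 mm above its underside. To be left alone
- blue_card_box (a point): blue request card, 100 mm along its x, 90 mm along its y, fixed on the counter, its top 4 mm above the counter. A solid blue band runs along its -x edge and a printed blue rectangular frame (inner size 62 mm along x, 48 mm along y) lies beside it. This point is the centre of its frame, on the surface. The two cards swap places. To be left alone
There are look-alikes about, which are no part of the job. Leave any pink or yellow look-alike of the part that bears green_stamp_grip alone.

How it is judged:
By the outcome, as a careful person would: the job done as asked, in the order asked, and still so for the second after the job is handed in, with the robot touching nothing.
It also fails if it takes over 48 s, if anything falls off the work surface, if the arm or the gripper's body presses on something with over 40 N, if the wrist force passes 120 N, or if a joint passes its speed limit or range.

ROBOT

A 6-joint arm with a two-finger parallel gripper is mounted at the origin on a cart in front of the work surface, level with it; the furniture and walls round the work are solid. World frame = base frame: x ahead of the robot, y to its left, z up, the work surface at z = 0. Lengths are in mm, angles in rad, forces in N, time in s.
With the tool pointing down it reaches from about 275 to 1000 mm from the base axis. Payload 8.4 kg.
Tool frame: the origin (TCP) lies at the very end of the fingers, on their centre line; the grasp point (between the pads) lies 19 mm behind it; z points along the fingers, x is the direction in which the jaws open and shut, and the axes are right-handed (so a half turn about z gives the same grasp; the last joint's range is limited). The gripper opens to 85 mm and grips with 20 to 120 N. Pads are 22 mm wide; open, the fingers measure 114 mm over their backs; the gripper's body (76 mm by 85 mm) begins 54 mm behind the grasp point. The pads swing forward as they close: fully open they stand 13 mm farther back than shut.
Start: joints at [1.317, 0.353, 1.633, -0, 1.155, -0.002], TCP at [155.716, 605.294, 231.281] pointing down, gripper open.
Joint ranges: [-2.63, 2.63], [-0.92, 2.1], [0.06, 2.66], [-1.3, 4.44], [0, 2.69], [-3.02, 3.02]. Speed limits (rad/s): [2.22, 2.22, 2.79, 3.14, 3.14, 3.14].

INTERFACE

Orientations are given as [roll, pitch, yaw] about the fixed x, y, z axes, in that order (R = Rz(yaw) Ry(pitch) Rx(roll)).
In Python, from rig import sense, grab_frame, calibration, sign_off gives the robot as it stands.
- The arm moves only by the tool servo_tool, never from a script. Its argument "series" is one flat list of numbers, 4 for each row, row after row: the shift along the world's x, y, z in m, then the turn about the world's z in degrees. In form: [x, y, z, yaw, x, y, z, yaw, ...]. A call has 1 to 8 rows; each row shifts and turns the commanded pose from where the row before left it; what a row does not reach is not made up. A row lasts 1/12 s, in which the tool goes at most 41.7 mm and 7.16 degrees, less where a joint would pass 70% of its speed; a pose out of reach is approached as far as the arm can. A call is refused whole if a number of a shift passes 0.0417 or a number of a turn 7.16, either way. A call with a gripper value outside its range is refused whole. "gripper" is the finger opening in m, from 0 to 0.0854, set as the call begins (left out, the last holds). The fingers move at their own pace and stop on an object; "newtons" is the grip in N (left out, the last holds). Time passes only in rows, so rows that do not move let the fingers close. It gives the time, the measured TCP pose, the force and the opening at its end, in the units of the state.
- sense(): the state, without advancing time (a new reading comes with each control period).
- grab_frame(name): name is "side" or "top" or "wrist"; returns the picture (384x512x3 uint8, blue, green, red); there is no depth.
- calibration(name): a dict with "fx", "fy", "cx", "cy" (pixels), "distortion" ([k1, k2, p1, p2, k3] as OpenCV has them; the pictures are not rectified), "rvec" (rotation vector, rad) and "tvec" (3), from world to camera coordinates, as OpenCV has them. Camera axes: x right, y down, z forward; pixel columns grow to the right and rows downward; lengths in mm; the calibration is good to about 2 mm. A picture is of the moment at which its call begins: read the wrist's pose just before it. calibration takes no time and is no camera call; for the wrist camera it gives the pose at the moment of the call.
- sign_off(): hands the job in, once; it reports no verdict.
The state is a dict: "clock": time; "qpos": joint angles; "qvel": joint speeds; "joint_efforts": joint torques, N m; "eef_pos": TCP position; "tcp_rot": TCP orientation; "contact_force": force on the tool from outside, world axes, zero at the start; "wrist_torque": the same for the moment, N m; "opening": opening from 0.0 (shut) to 1.0 (fully open).
Only numpy, scipy, OpenCV 4.12 (cv2) and the standard library are available. Lean on these libraries where they do the work, as an engineer would, in place of code of your own. Each camera call takes 0.05 s, during which the arm holds its last target. There are 200 camera calls.

## Working session

There is one attempt and no reset: what is moved stays moved. The work goes in short steps, Python scripts to look and compute and a tool call to move; the robot and the scene stay as the last step left them, time stands still between calls to the robot, and variables do not carry over. Pictures are saved under pics/ and viewed, about 8 in all and at most 12, crops included, and the job is handed in when it is done.

Besides the shell and the picture viewer there is one more tool, called after "Request:" as a command line: name --argument value ..., lists and objects as JSON in quotes. servo_tool: Moves the arm, as the interface text tells. Its arguments: {"type":"object","properties":{"series":{"type":"array"},"gripper":{"type":"number"},"newtons":{"type":"number"}},"required":["series"]}

```bash
mkdir -p pics; cat > h.py <<'E'
import cv2, numpy as np
from rig import sense, grab_frame, calibration, sign_off
def cam(n):
    c=calibration(n); K=np.array([[c['fx'],0,c['cx']],[0,c['fy'],c['cy']],[0,0,1.]])
    return K,np.array(c['distortion'],float),np.array(c['rvec'],float),np.array(c['tvec'],float)
def plane(c,uv,z):
    K,d,r,t=c; R=cv2.Rodrigues(r)[0]
    n=cv2.undistortPoints(np.array(uv,float).reshape(-1,1,2),K,d).reshape(-1,2)
    o=-R.T@t.ravel(); D=np.c_[n,np.ones(len(n))]@R
    return o+D*((z-o[2])/D[:,2])[:,None]
def proj(c,P):
    K,d,r,t=c; return cv2.projectPoints(np.array(P,float).reshape(-1,1,3),r,t,K,d)[0].reshape(-1,2)
E
python3 - <<'E'
from h import *
s=sense();print(s)
a=grab_frame('top');b=grab_frame('side')
cv2.imwrite('pics/top0.png',a);cv2.imwrite('pics/side0.png',b)
cv2.imwrite('pics/v0.png',cv2.resize(np.vstack([a,b]),None,fx=.78,fy=.78))
for n in('top','side'):
    c=cam(n);R=cv2.Rodrigues(c[2])[0];print(n,-R.T@c[3].ravel(),c[0][0,0])
E
```

```text
{'clock': 0.0, 'qpos': array([ 1.31657699e+00,  3.53643923e-01,  1.63415788e+00,  3.13824877e-06,
        1.15518261e+00, -2.37656533e-03]), 'qvel': array([-0.00075158, -0.00116839,  0.00114804, -0.00177536,  0.00152716,
        0.00022568]), 'joint_efforts': array([ 1.80521431e-03, -6.05228519e+01, -3.42083967e+01,  3.30432522e-04,
        8.89875664e-03, -6.81780733e-06]), 'eef_pos': array([155.60624925, 604.81962393, 230.55415343]), 'tcp_rot': array([-3.14158648e+00,  1.39175195e-03,  1.31895229e+00]), 'contact_force': array([1.29682004, 0.75452453, 0.00580722]), 'wrist_torque': array([-0.03604121, -0.03617323, -0.02519658]), 'opening': 0.9977488799359063}
top [ 435.29490153  -20.38765628 1100.06659532] 349.88252570364733
side [452.325945   930.17156059 443.59500246] 391.44754393272524
```

View pics/v0.png

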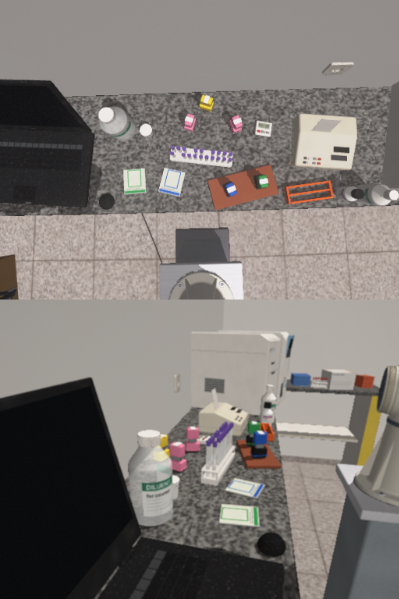

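The top view (in 0.78-scale pixels) shows the tray at (243,187) with a blue stamp at (230,188) and a green stamp at (263,181). The green card is at (134,180) and the blue card at (172,182). The pink and yellow look-alikes stand at (190,121), (237,123) and (206,102). I'll confirm the target in one enlarged crop.

```bash
python3 - <<'E'
from h import *
a=cv2.imread('pics/top0.png')
cr=a[200:280,145:365]; cv2.imwrite('pics/v1.png',cv2.resize(cr,None,fx=3.6,fy=3.6,interpolation=cv2.INTER_CUBIC))
h=cv2.cvtColor(a,cv2.COLOR_BGR2HSV)
c=cam('top')
for nm,lo,hi in(('green',(50,90,40),(85,255,255)),('blue',(98,110,40),(125,255,255)),('brown',(0,90,40),(18,255,170))):
    m=cv2.inRange(h,lo,hi); n,l,st,ce=cv2.connectedComponentsWithStats(m)
    for i in range(1,n):
        if st[i,4]>12 and 190<ce[i,1]<290: print(nm,st[i],ce[i].round(1),plane(c,ce[i],{'brown':14}.get(nm,4))[0].round(),plane(c,ce[i],108)[0].round())
    if nm=='brown':
        i=1+np.argmax(st[1:,4]); cs,_=cv2.findContours((l==i).astype('uint8'),0,2)
        r=cv2.minAreaRect(cs[0]); B=cv2.boxPoints(r); print('tray',plane(c,B,14).round())
print(proj(c,[[155,605,231],[0,0,0]]))
E
```

```text
green [332 224  10   5  35] [336.2 226.3] [ 476. -255.    4.] [ 472. -233.  108.]
green [334 235  10   6  41] [338.5 237.8] [ 441. -260.    4.] [ 440. -238.  108.]
green [161 244  25   4  52] [172.8 245.2] [433. 254.   4.] [433. 228. 108.]
blue [290 234   9   7  40] [293.9 236.8] [ 448. -122.    4.] [ 447. -113.  108.]
blue [204 242  26   8  61] [216.3 245.7] [428. 119.   4.] [428. 106. 108.]
blue [294 245  10   6  39] [298.4 247.7] [ 414. -135.    4.] [ 416. -124.  108.]
brown [ 266  211   91   58 2756] [310.3 240.1] [ 436. -171.   14.] [ 436. -158.  108.]
brown [415 234   8   8  32] [419.5 237.4] [ 434. -507.   14.] [ 434. -465.  108.]
brown [365 238   7  24  57] [367.2 249.2] [ 403. -343.   14.] [ 406. -315.  108.]
brown [393 244  32  12  64] [414.7 249.8] [ 397. -489.   14.] [ 400. -448.  108.]
tray [[ 469.  -35.   14.]
 [ 526. -291.   14.]
 [ 407. -313.   14.]
 [ 352.  -61.   14.]]
[[  5.46618221 365.48487667]
 [258.7360159  391.14955549]]
```

View pics/v1.png

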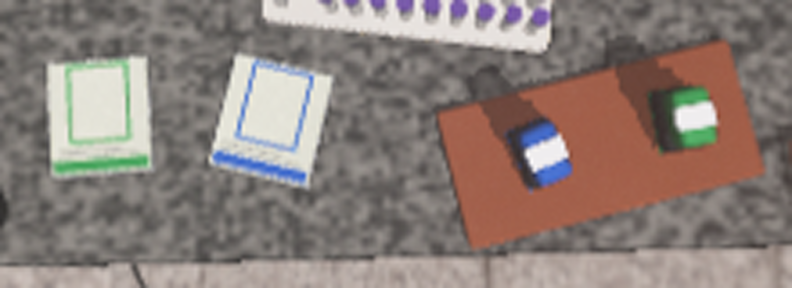

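Two stamps stand on the tray. The green one, at crop (691,117), has a green grip and is the target. The blue one, at crop (545,153), is to be left alone. The pink and yellow ones are off the tray, so they're decoys. The green card is the left one, with its band at the near edge, crop (100,165). I'll go past the card first for a close look.

Request:
servo_tool --series '[0.015,-0.03,0.01,-4,0.015,-0.035,0.01,-4,0.015,-0.035,0.01,-4,0.015,-0.035,0.01,-4,0.02,-0.033,0.01,-4,0.02,-0.033,0.01,-4,0.02,-0.033,0.01,-4,0.02,-0.033,0,-4]'

```text
clock: 0.77
eef_pos: [296.6, 337.2, 303.0]
tcp_rot: [-3.141, -0.003, 0.758]
contact_force: [1.6, 0.7, 0.2]
opening: 0.998
```

Request:
servo_tool --series '[0.02,-0.033,0,-4,0.025,-0.03,0,-4,0.025,-0.02,0,-3,0.02,-0.01,0,0,0,0,0,0]'

```text
clock: 1.18
eef_pos: [388.5, 243.2, 301.3]
tcp_rot: [3.14, -0.001, 0.565]
contact_force: [0.0, -0.7, -0.5]
opening: 1.001
```

```bash
python3 - <<'E'
from h import *
s=sense();c=cam('wrist');a=grab_frame('wrist');np.savez('pics/w1.npz',r=c[2],t=c[3]);cv2.imwrite('pics/w1.png',a)
R=cv2.Rodrigues(c[2])[0];o=-R.T@c[3].ravel();print(s['clock'],s['eef_pos'],s['tcp_rot'],s['qpos'],o,R[2],c[0][0,0])
from scipy.spatial.transform import Rotation as Q
T=Q.from_euler('xyz',s['tcp_rot']).as_matrix();print('cam in tool',T.T@(o-s['eef_pos']),T.T@R[2])
print(proj(c,[[455,252,4]]))
E
```

```text
1.1833 [388.52438293 243.22849104 301.29368162] [ 3.14034000e+00 -9.45472695e-04  5.65230712e-01] [ 5.56998974e-01  1.86292672e-02  1.88772470e+00 -1.31879319e-03
  1.23428320e+00 -7.79627814e-03] [348.63371399 306.24095355 443.28478053] [ 0.15978984 -0.24960279 -0.95507364] 342.4485083825909
cam in tool [   0.1981194   -74.39976644 -142.08428335] [3.44025909e-04 2.95169367e-01 9.55444884e-01]
[[300.48303958 166.81175714]]
```

View pics/w1.png

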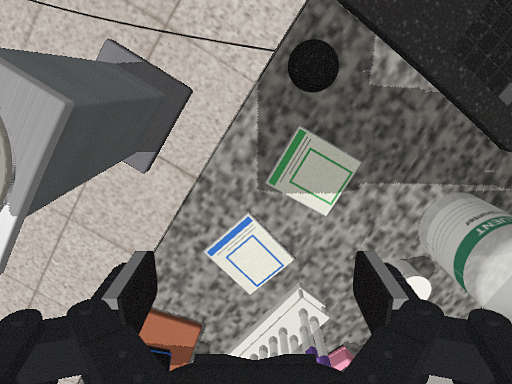

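The wrist view shows the green card, with its band at about (287,157) and its frame centred near (322,177). The blue card is at (250,255). Now I'll measure the green frame.

```bash
cat >> h.py <<'E'
def card(img,c,box,lo=(45,60,30),hi=(85,255,255),z=4,dbg=True):
    h=cv2.cvtColor(img,cv2.COLOR_BGR2HSV); m=cv2.inRange(h,lo,hi); k=np.zeros_like(m); x0,y0,x1,y1=box; k[y0:y1,x0:x1]=255; m&=k
    m=cv2.morphologyEx(m,cv2.MORPH_CLOSE,np.ones((2,2),np.uint8))
    n,l,st,ce=cv2.connectedComponentsWithStats(m,connectivity=8)
    for i in range(1,n):
        if st[i,4]<25: continue
        v,u=np.where(l==i); P=plane(c,np.c_[u,v],z)[:,:2].astype(np.float32); r=cv2.minAreaRect(P)
        print('px',st[i],'centre',np.round(r[0],1),'size',np.round(r[1],1),'ang',round(r[2],1))
E
python3 - <<'E'
from h import *
a=cv2.imread('pics/w1.png');f=np.load('pics/w1.npz');c=cam('wrist');c=(c[0],c[1],f['r'],f['t'])
card(a,c,(255,115,375,225))
t=cv2.imread('pics/top0.png');card(t,cam('top'),(155,210,195,255))
E
```

```text
px [270 130  37  57 459] centre [434.2 252.1] size [ 9.8 81.3] ang 3.3
px [290 149  64  57 317] centre [487.2 255. ] size [67.9 53.5] ang 3.1
px [179 218   3  22  25] centre [483.9 232.1] size [65.5  6.3] ang 0.2
px [161 244  26   5  74] centre [429.3 252.2] size [ 8.4 78.7] ang 3.2
```

The frame centre is at about (487,255) and the card's yaw is about 3.1°. Next is the stamp, with the jaws near its y axis (yaw about -81°).

Request:
servo_tool --series '[0.003,-0.03,0,-7.1,0.003,-0.03,0,-7.1,0.003,-0.03,0,-7.1,0.003,-0.03,0,-7.1,0.003,-0.03,0,-7.1,0.003,-0.03,0,-7.1,0.003,-0.03,0,-7.1,0.003,-0.03,0,-7.1]'

```text
clock: 1.9
eef_pos: [409.0, 4.8, 301.2]
tcp_rot: [-3.141, 0.0, -0.428]
contact_force: [0.2, 0.5, -0.9]
opening: 0.997
```

Request:
servo_tool --series '[0.003,-0.03,0,-7.1,0.003,-0.03,0,-7.1,0.003,-0.03,-0.005,-7.1,0.003,-0.03,-0.005,-7.1,0.003,-0.03,-0.01,-7.1,0.005,-0.03,-0.01,-7.1,0.003,-0.03,-0.01,-7.1,0.003,-0.02,-0.01,-6.9]'

```text
clock: 2.57
eef_pos: [435.7, -226.1, 250.6]
tcp_rot: [3.141, -0.0, -1.417]
contact_force: [-0.3, 0.8, 0.5]
opening: 1.001
```

Request:
servo_tool --series '[0,0,0,0,0,0,0,0]'

```text
clock: 2.73
eef_pos: [435.2, -224.2, 250.4]
tcp_rot: [3.14, 0.002, -1.41]
contact_force: [-0.2, 0.4, 0.9]
opening: 0.999
```

```bash
python3 - <<'E'
from h import *
s=sense();c=cam('wrist');a=grab_frame('wrist');np.savez('pics/w2.npz',r=c[2],t=c[3]);cv2.imwrite('pics/w2.png',a)
print(s['clock'],s['eef_pos'],s['tcp_rot'],s['qpos'])
print(proj(c,[[455,-236,109],[455,-236,14]]))
for z in(109,): card(a,c,(0,0,512,384),z=z)
E
```

```text
2.7333 [ 435.22270017 -224.21761892  250.43393448] [ 3.13995383e+00  1.77907660e-03 -1.41009056e+00] [-4.79094940e-01  1.21597923e-01  1.89228546e+00  4.96171786e-04
  1.13008618e+00  9.30781966e-01]
[[271.54433738 157.53863197]
 [267.63062149 140.17844886]]
px [254 117  35   5  46] centre [ 486.5 -230. ] size [ 3.2 27.8] ang 9.4
px [255 124  38  22 730] centre [ 474.3 -234.3] size [17.4 30.8] ang 9.4
px [257 167  35  14 423] centre [ 441.7 -240.4] size [11.4 28.9] ang 9.3
```

View pics/w2.png

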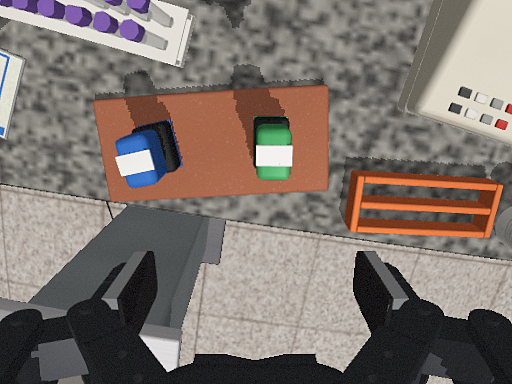

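The wrist view shows the green stamp with its label centre at (274,156), and the blue stamp at (147,158), well clear. The green grip is at about (458,-238) with yaw 9.4°. I'll descend to TCP z of about 70, which puts the pads on the block and clear of the foot.

Request:
servo_tool --series '[0.007,-0.004,-0.01,0,0.008,-0.005,-0.02,0,0.0078,-0.0045,-0.025,0,0,0,-0.025,0,0,0,-0.025,0,0,0,-0.02,0,0,0,-0.015,0,0,0,-0.015,0]'

```text
clock: 3.45
eef_pos: [458.9, -236.9, 95.1]
tcp_rot: [3.142, 0.0, -1.407]
contact_force: [0.4, 0.4, -0.8]
opening: 1.002
```

Request:
servo_tool --series '[0,0,-0.012,0,0,0,-0.008,0,0,0,-0.005,0,0,0,0,0,0,0,0,0]'

```text
clock: 3.87
eef_pos: [458.9, -237.9, 71.5]
tcp_rot: [-3.141, -0.0, -1.41]
contact_force: [0.5, -0.2, 0.2]
opening: 1.001
```

```bash
python3 - <<'E'
from h import *
s=sense();c=cam('wrist');a=grab_frame('wrist');np.savez('pics/w3.npz',r=c[2],t=c[3]);cv2.imwrite('pics/w3.png',a)
print(s['clock'],s['eef_pos'],s['tcp_rot'],s['contact_force'])
card(a,c,(150,100,362,384),z=109)
E
```

```text
3.8667 [ 458.87712734 -237.94153249   71.52906967] [-3.14132965e+00 -1.24865351e-04 -1.40975358e+00] [ 0.49407754 -0.17781875  0.18205778]
px [221 181  65  10 195] centre [ 503.7 -230.9] size [ 3.  20.4] ang 9.3
px [ 212  215   81   74 5358] centre [ 480.1 -234.4] size [27.6 27.7] ang 9.3
px [ 215  331   75   20 1377] centre [ 443.5 -240.3] size [ 9.  27.8] ang 9.3
```

View pics/w3.png

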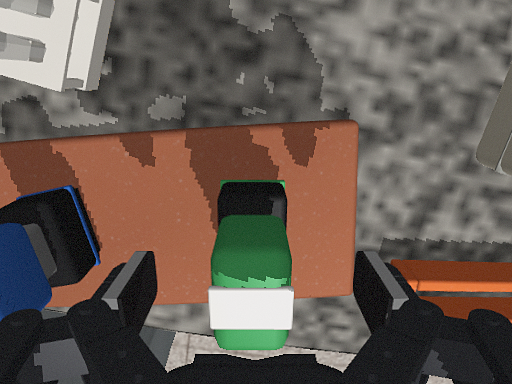

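The stamp is centred between the fingers, with its grip label at (251,309). Closing now.

Request:
servo_tool --series '[0,0,0,0,0,0,0,0,0,0,0,0,0,0,0,0,0,0,0,0,0,0,0,0,0,0,0,0,0,0,0,0]' --gripper 0.01 --newtons 60

```text
clock: 4.58
eef_pos: [458.6, -238.3, 71.4]
tcp_rot: [-3.141, -0.0, -1.411]
contact_force: [-0.1, -0.1, 2.7]
opening: 0.347
```

Request:
servo_tool --series '[0,0,0,0,0,0,0,0,0,0,0.005,0,0,0,0.015,0,0,0,0.025,0,0,0,0.03,0,0,0,0.03,0,0,0,0.03,0]'

```text
clock: 5.25
eef_pos: [457.9, -237.8, 207.5]
tcp_rot: [3.141, 0.001, -1.411]
contact_force: [0.7, -0.2, -1.8]
opening: 0.342
```

```bash
python3 - <<'E'
from h import *
s=sense();c=cam('wrist');a=grab_frame('wrist');np.savez('pics/w4.npz',r=c[2],t=c[3]);cv2.imwrite('pics/w4.png',a)
print(s['clock'],s['eef_pos'],s['tcp_rot'],s['contact_force'],s['opening'])
E
```

```text
5.25 [ 457.8505522  -237.8004083   207.50216757] [ 3.14064125e+00  8.71555148e-04 -1.41074841e+00] [ 0.72397811 -0.1868523  -1.79109904] 0.34210207435604023
```

View pics/w4.png

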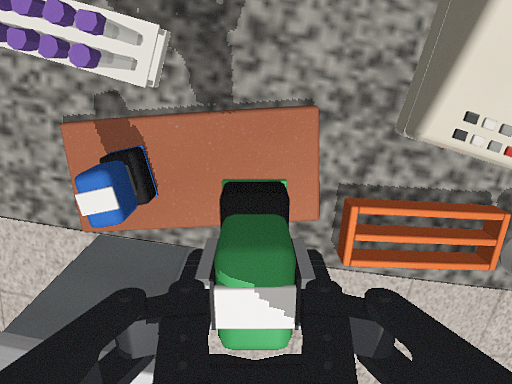

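The stamp is held upright: the grip label is at about (255,308) and the foot's top edge at about row 181. I'll measure its offset in the hand.

```bash
python3 - <<'E'
from h import *
a=cv2.imread('pics/w4.png');f=np.load('pics/w4.npz');c=cam('wrist');c=(c[0],c[1],f['r'],f['t'])
tcp=np.array([457.85,-237.8,207.5]);yaw=-1.4107
X=np.array([-np.sin(yaw),np.cos(yaw)]);Y=np.array([np.cos(yaw),np.sin(yaw)])*-1
def st(uv,dz):
    P=plane(c,uv,tcp[2]+dz)[:,:2]-tcp[:2]; return np.c_[P@X,P@Y].round(1).tolist()
g=cv2.cvtColor(a,cv2.COLOR_BGR2HSV)
w=((g[...,1]<50)&(g[...,2]>120)).astype('uint8');w[:, :205]=0;w[:,305:]=0;w[:280]=0;w[333:]=0
n,l,s,ce=cv2.connectedComponentsWithStats(w);i=1+np.argmax(s[1:,4]);cs,_=cv2.findContours((l==i).astype('uint8'),0,2)
B=cv2.boxPoints(cv2.minAreaRect(cs[0]));print('label px',B.round().tolist(),st(B,37.6))
m=cv2.inRange(g,(45,60,30),(85,255,255));m[:,:205]=0;m[:,305:]=0
for rr in range(176,190,1):
    u=np.where(m[rr])[0];print(rr,len(u),u[[0,-1]] if len(u) else '')
for dz in(-57.4,-50,-45,-40,-25): print(dz,st([[222,180],[288,180],[255,180]],dz))
print('grip -x end',st([[255,349]],37.6),st([[255,349]],32), st([[255,349]],25))
E
```

```text
label px [[209.0, 286.0], [301.0, 286.0], [301.0, 332.0], [209.0, 332.0]] [[8.6, 15.2], [8.6, -17.2], [-11.4, -18.2], [-11.5, 16.2]]
176 0 
177 0 
178 0 
179 0 
180 63 [223 285]
181 65 [222 286]
182 12 [222 286]
183 9 [222 286]
184 5 [223 286]
185 6 [222 286]
186 5 [222 286]
187 5 [222 286]
188 3 [223 286]
189 0 
-57.4 [[21.2, 19.0], [21.2, -20.9], [21.2, -1.0]]
-50 [[23.2, 18.2], [23.2, -20.2], [23.2, -1.0]]
-45 [[24.6, 17.7], [24.6, -19.7], [24.6, -1.0]]
-40 [[25.9, 17.2], [26.0, -19.2], [26.0, -1.0]]
-25 [[30.1, 15.7], [30.1, -17.6], [30.1, -1.0]]
grip -x end [[-19.4, -1.0]] [[-24.5, -1.0]] [[-30.9, -1.0]]
```

The in-hand offset is under about 1 mm. Next I'll carry the stamp over and stop beside the card for a look.

Request:
servo_tool --series '[0,0.01,0.015,0,0,0.02,0.015,-1,0,0.028,0.01,-1,0,0.03,0,-1,0,0.03,0,-1,0,0.03,0,-1,0,0.03,0,-1.1,0,0.03,0,0]'

```text
clock: 5.97
eef_pos: [457.8, -28.8, 246.2]
tcp_rot: [3.141, 0.0, -1.519]
contact_force: [-0.4, -0.3, -1.5]
opening: 0.343
```

Request:
servo_tool --series '[0,0.03,0,0,0,0.03,0,0,0,0.03,0,0,0.003,0.03,0,0,0.003,0.028,0,0,0.003,0.025,0,0,0.003,0.015,0,0,0,0.007,0,0]'

```text
clock: 6.63
eef_pos: [470.5, 166.7, 246.1]
tcp_rot: [3.141, 0.0, -1.515]
contact_force: [-0.2, -0.4, -1.5]
opening: 0.345
```

Request:
servo_tool --series '[0,0,-0.02,0,0,0,-0.02,0,0,0,-0.01,0,0,0,0,0,0,0,0,0]'

```text
clock: 7.05
eef_pos: [470.2, 164.2, 196.1]
tcp_rot: [3.14, -0.0, -1.518]
contact_force: [0.2, 1.0, -1.5]
opening: 0.342
```

```bash
python3 - <<'E'
from h import *
s=sense();c=cam('wrist');a=grab_frame('wrist');np.savez('pics/w5.npz',r=c[2],t=c[3]);cv2.imwrite('pics/w5.png',a)
print(s['clock'],s['eef_pos'],s['tcp_rot'],s['qpos'],s['opening'])
p=proj(c,[[487,255,4]])[0];print(p);x,y=p.astype(int)
card(a,c,(max(x-110,0),max(y-110,0),min(x+110,215),y+130))
E
```

```text
7.05 [470.20080244 164.24386167 196.14324208] [ 3.14029423e+00 -4.40022244e-04 -1.51769764e+00] [ 3.33088637e-01  1.96572092e-01  1.93470600e+00 -7.55827555e-05
  1.01168402e+00  1.85082670e+00] 0.3419972510824744
[162.85650582 143.37417937]
px [135 111  58  69 603] centre [484.4 254. ] size [67.6 53.6] ang 3.0
px [129 193  79   9 704] centre [431.4 250.9] size [ 8.8 81.4] ang 3.1
```

View pics/w5.png

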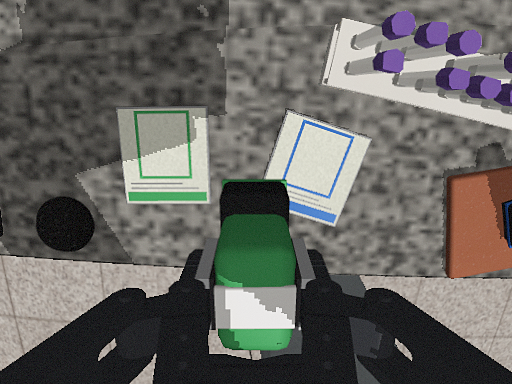

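The frame is at (163,144), measuring (484.4,254.0) with yaw 3.0°, and the stamp's yaw is 3.04°. The target TCP is about (485,254.7). Die contact should come at TCP z of about 61.4.

Request:
servo_tool --series '[0.002,0.01,0,0,0.003,0.02,0,0,0.003,0.02,-0.01,0,0.003,0.02,-0.02,0,0.003,0.0135,-0.02,0,0.001,0.007,-0.02,0,0,0,-0.015,0,0,0,-0.01,0]'

```text
clock: 7.77
eef_pos: [485.6, 256.3, 100.5]
tcp_rot: [3.141, 0.0, -1.516]
contact_force: [0.4, 0.5, -1.2]
opening: 0.342
```

Request:
servo_tool --series '[0,0,-0.01,0,0,0,-0.005,0,0,0,0,0,0,0,0,0]'

```text
clock: 8.1
eef_pos: [485.9, 255.3, 86.8]
tcp_rot: [-3.141, 0.0, -1.518]
contact_force: [-0.4, -0.3, -1.4]
opening: 0.34
```

```bash
python3 - <<'E'
from h import *
s=sense();c=cam('wrist');a=grab_frame('wrist');np.savez('pics/w6.npz',r=c[2],t=c[3]);cv2.imwrite('pics/w6.png',a)
b=grab_frame('side');cv2.imwrite('pics/s6.png',b)
print(s['clock'],s['eef_pos'],s['tcp_rot'],s['contact_force'],s['opening'])
p=proj(cam('side'),[[485,254,30]])[0].astype(int);print(p)
k=cv2.resize(b[max(p[1]-110,0):p[1]+60,p[0]-85:p[0]+85],(384,384),interpolation=cv2.INTER_CUBIC)
cv2.imwrite('pics/v6.png',np.hstack([a[:,60:440],k]))
E
```

```text
8.1 [485.86393671 255.28552637  86.77547363] [-3.14111714e+00  2.20983754e-04 -1.51754788e+00] [-0.38753689 -0.25096001 -1.39107085] 0.34027440612055215
[301 263]
```

View pics/v6.png

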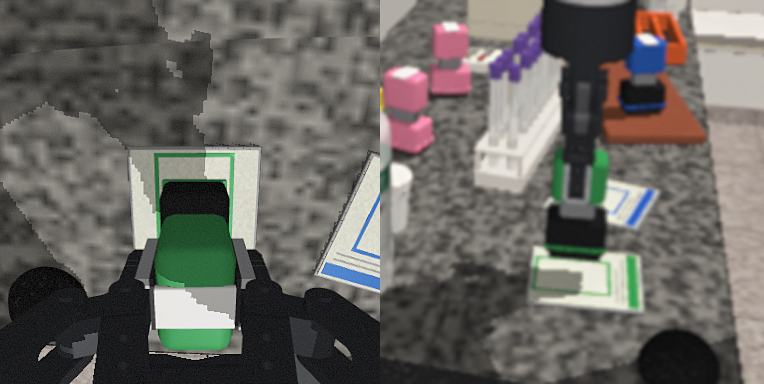

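The stamp sits centred over the frame: the frame sides at crop columns 154 and 236 are symmetric about the foot at 162–228. It's upright in the side view. Now a gentle press.

Request:
servo_tool --series '[-0.0005,-0.0005,-0.006,0,0,0,-0.006,0,0,0,-0.005,0,0,0,-0.003,0,0,0,-0.002,0,0,0,-0.0015,0,0,0,-0.0015,0,0,0,0,0]'

```text
clock: 8.87
eef_pos: [485.0, 254.8, 61.2]
tcp_rot: [3.141, -0.0, -1.517]
contact_force: [-1.0, -0.5, 2.0]
opening: 0.346
```

Request:
servo_tool --series '[0,0,-0.0015,0,0,0,-0.0015,0,0,0,-0.0015,0,0,0,-0.0015,0,0,0,0,0]'

```text
clock: 9.28
eef_pos: [485.1, 254.9, 55.3]
tcp_rot: [-3.141, 0.0, -1.517]
contact_force: [-1.5, -0.6, 6.4]
opening: 0.345
```

Request:
servo_tool --series '[0,0,-0.0015,0,0,0,0,0,0,0,0,0,0,0,0,0,0,0,0,0,0,0,0,0,0,0,0,0,0,0,0,0]'

```text
clock: 9.95
eef_pos: [485.1, 254.9, 54.1]
tcp_rot: [-3.141, 0.0, -1.517]
contact_force: [-1.4, -1.7, 6.6]
opening: 0.343
```

Request:
servo_tool --series '[0,0,0,0,0,0,0,0,0,0,0,0,0,0,0,0,0,0,0,0,0,0,0,0]'

```text
clock: 10.45
eef_pos: [485.1, 254.9, 54.1]
tcp_rot: [-3.141, 0.0, -1.517]
contact_force: [-3.2, -1.8, 6.4]
opening: 0.344
```

```bash
python3 - <<'E'
from h import *
s=sense();print(s['clock'],s['eef_pos'],s['tcp_rot'],s['contact_force'],s['wrist_torque'])
E
```

```text
10.45 [485.0641243  254.85050784  54.09145517] [-3.14140971e+00  1.22274447e-04 -1.51718844e+00] [-3.2121831  -1.75912425  6.37065537] [-0.27432397  0.47929983 -0.01032363]
```

The foot went in about 7 mm (about 8 N) and was held for over 1 s. Lifting straight up, slowly at first.

Request:
servo_tool --series '[0,0,0.002,0,0,0,0.002,0,0,0,0.002,0,0,0,0.003,0,0,0,0.005,0,0,0,0.01,0,0,0,0.02,0,0,0,0.03,0]'

```text
clock: 11.12
eef_pos: [483.5, 254.0, 127.0]
tcp_rot: [3.138, -0.002, -1.517]
contact_force: [-0.5, 0.0, -1.1]
opening: 0.345
```

Request:
servo_tool --series '[0,0,0.03,0,0,0,0.03,0,0,0,0.03,0,0,0,0.02,0,0,0,0.01,0,0,0,0,0,0,0,0,0]'

```text
clock: 11.7
eef_pos: [484.8, 254.7, 247.5]
tcp_rot: [-3.141, 0.0, -1.517]
contact_force: [0.1, -0.2, -3.0]
opening: 0.344
```

```bash
python3 - <<'E'
from h import *
s=sense();c=cam('wrist');a=grab_frame('wrist');np.savez('pics/w7.npz',r=c[2],t=c[3]);cv2.imwrite('pics/w7.png',a)
b=grab_frame('side');cv2.imwrite('pics/s7.png',b);t=grab_frame('top');cv2.imwrite('pics/t7.png',t)
print(s['clock'],s['eef_pos'],s['tcp_rot'],s['contact_force'],s['opening'])
cs=lambda im,x,y,r:cv2.resize(im[y-r:y+r,x-r:x+r],(384,384),interpolation=cv2.INTER_CUBIC)
cv2.imwrite('pics/v7.png',np.hstack([a[:,60:440],cs(b,310,275,45)]))
E
```

```text
11.7 [484.79957027 254.68724217 247.49573137] [-3.14148013e+00  7.10582506e-05 -1.51717199e+00] [ 0.06413886 -0.2045516  -2.96457286] 0.34382445319674537
```

View pics/v7.png

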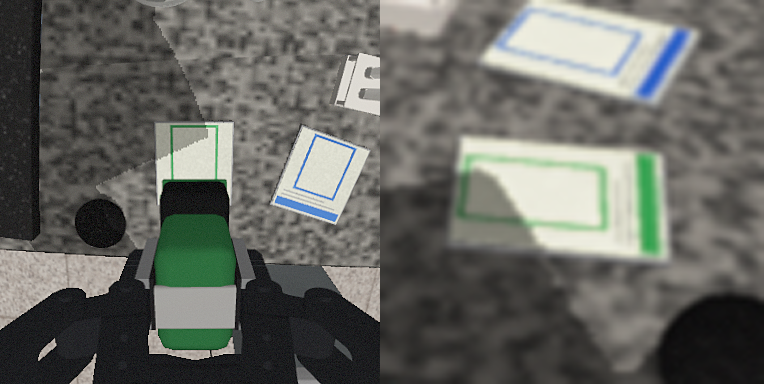

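No ink is drawn in the frame in either view; the simulation may not render prints. I'll check that the stamp didn't slip in the grip during the press, because the foot travel is inferred from that.

```bash
python3 - <<'E'
from h import *
for f in('w4','w5','w6','w7'):
    a=cv2.imread(f'pics/{f}.png');g=cv2.cvtColor(a,cv2.COLOR_BGR2HSV)
    m=cv2.inRange(g,(45,60,20),(85,255,255));m[:200]=0;m[:,:205]=0;m[:,305:]=0
    v,u=np.where(m);k=a[:,240:270].max(2).mean(1)
    gy=np.diff(k);print(f,'green rows',v.min(),v.max(),'cols',u.min(),u.max(),'label edges',280+np.argmax(gy[280:300]),320+np.argmin(gy[320:335]))
# change inside frame, side view before/after (colour)
c=cam('side');b0=cv2.imread('pics/side0.png');b7=cv2.imread('pics/s7.png')
R=np.array([[np.cos(.053),-np.sin(.053)],[np.sin(.053),np.cos(.053)]])
for nm,C in(('centre',(0,0)),('a',(12,10)),('b',(-12,-8)),('rim',(28,-10)),('rim2',(-28,-15))):
    p=proj(c,[[*(np.array([485,254.5])+R@np.array(C)),4]])[0].round().astype(int)
    f=lambda im:im[p[1]-1:p[1]+2,p[0]-1:p[0]+2].reshape(-1,3).mean(0).round()
    print(nm,f(b0),f(b7))
E
```

```text
w4 green rows 200 383 cols 206 304 label edges 287 328
w5 green rows 200 383 cols 205 304 label edges 286 328
w6 green rows 200 383 cols 205 304 label edges 287 328
w7 green rows 200 383 cols 205 304 label edges 286 328
centre [206. 224. 225.] [221. 234. 235.]
a [207. 225. 225.] [129. 142. 143.]
b [208. 225. 225.] [221. 235. 235.]
rim [201. 222. 219.] [138. 156. 151.]
rim2 [199. 220. 219.] [214. 231. 230.]
```

There's no slip: the label edges match to within 1 px before and after. With 7.3 mm of travel and about 8 N, the foot was clearly pressed in. Returning to the tray.

Request:
servo_tool --series '[-0.001,-0.01,0,0,-0.002,-0.02,0,0,-0.003,-0.03,0,0,-0.003,-0.03,0,0,-0.003,-0.03,0,0,-0.003,-0.03,0,0,-0.003,-0.03,0,0,-0.003,-0.03,0,1.1]'

```text
clock: 12.52
eef_pos: [462.8, 42.9, 246.9]
tcp_rot: [3.14, -0.0, -1.498]
contact_force: [1.4, -0.5, -1.0]
opening: 0.346
```

Request:
servo_tool --series '[-0.003,-0.03,0,1,-0.002,-0.03,0,1,0,-0.03,0,1,0,-0.03,0,1,0,-0.03,0,1,0,-0.03,0,0,0,-0.03,0,0,0,-0.03,0,0]'

```text
clock: 13.18
eef_pos: [457.8, -196.9, 246.9]
tcp_rot: [3.14, 0.001, -1.411]
contact_force: [0.8, 0.4, -1.6]
opening: 0.343
```

Request:
servo_tool --series '[0,-0.025,0,0,0,-0.012,-0.01,0,0,-0.006,-0.02,0,0,0,-0.03,0,0,0,-0.03,0,0,0,-0.03,0,0,0,-0.02,0,0,0,-0.01,0]'

```text
clock: 13.85
eef_pos: [456.3, -236.8, 94.1]
tcp_rot: [3.137, 0.004, -1.411]
contact_force: [-0.5, 0.0, -1.3]
opening: 0.342
```

Request:
servo_tool --series '[0,0,0,0,0,0,0,0]'

```text
clock: 14.02
eef_pos: [458.7, -238.0, 97.5]
tcp_rot: [3.141, 0.001, -1.411]
contact_force: [0.9, -0.0, -0.3]
opening: 0.343
```

The stamp is over its original spot. Lowering 26 mm gently until it stands.

Request:
servo_tool --series '[0,0,-0.008,0,0,0,-0.008,0,0,0,-0.005,0,0,0,-0.003,0,0,0,-0.001,0,0,0,-0.0007,0,0,0,0,0,0,0,0,0]'

```text
clock: 14.68
eef_pos: [459.1, -238.3, 72.2]
tcp_rot: [-3.141, -0.0, -1.411]
contact_force: [-0.2, -0.0, -2.5]
opening: 0.343
```

Request:
servo_tool --series '[0,0,-0.0007,0,0,0,-0.0007,0,0,0,0,0,0,0,0,0]'

```text
clock: 15.02
eef_pos: [459.3, -238.3, 71.0]
tcp_rot: [-3.141, -0.0, -1.411]
contact_force: [0.7, -0.5, 2.6]
opening: 0.339
```

It's standing (the force changed sign). Release, then retreat upward.

Request:
servo_tool --series '[0,0,0,0,0,0,0,0,0,0,0,0,0,0,0,0,0,0,0,0,0,0,0,0,0,0,0,0,0,0,0,0]' --gripper 0.085

```text
clock: 15.68
eef_pos: [459.0, -238.2, 70.7]
tcp_rot: [-3.142, -0.0, -1.411]
contact_force: [-0.6, -0.3, 0.3]
opening: 0.998
```

Request:
servo_tool --series '[0,0,0.005,0,0,0,0.015,0,0,0,0.025,0,0,0,0.03,0,0,0,0.03,0,0,0,0.03,0,0,0,0.02,0,0,0,0.015,0]'

```text
clock: 16.35
eef_pos: [459.6, -238.5, 243.6]
tcp_rot: [-3.139, -0.002, -1.411]
contact_force: [0.2, -0.5, -0.8]
opening: 0.993
```

Request:
servo_tool --series '[-0.015,0.01,0.005,0,0,0,0,0,0,0,0,0,0,0,0,0]'

```text
clock: 16.68
eef_pos: [444.1, -228.3, 245.5]
tcp_rot: [-3.141, -0.0, -1.411]
contact_force: [0.2, 0.2, 0.0]
opening: 0.994
```

```bash
python3 - <<'E'
from h import *
s=sense();c=cam('wrist');a=grab_frame('wrist');cv2.imwrite('pics/w8.png',a);b=grab_frame('side');cv2.imwrite('pics/s8.png',b)
print(s['clock'],s['eef_pos'],s['contact_force'],s['opening'])
card(a,c,(0,0,512,250),z=109)
p=proj(cam('side'),[[455,-180,60]])[0].astype(int)
k=cv2.resize(b[p[1]-45:p[1]+45,p[0]-45:p[0]+45],(384,384),interpolation=cv2.INTER_CUBIC)
cv2.imwrite('pics/v8.png',np.hstack([a[:,60:440],k]))
E
```

```text
16.6833 [ 444.10936612 -228.29630853  245.53517437] [0.22644111 0.19479479 0.01675525] 0.9944743273319285
px [250 125  35   5  48] centre [ 489.3 -231.9] size [ 3.2 27.5] ang 9.3
px [252 133  36  23 764] centre [ 475.9 -236.4] size [18.1 28.9] ang 9.3
px [253 178  34  13 414] centre [ 442.4 -242.2] size [10.6 27.9] ang 9.3
```

View pics/v8.png

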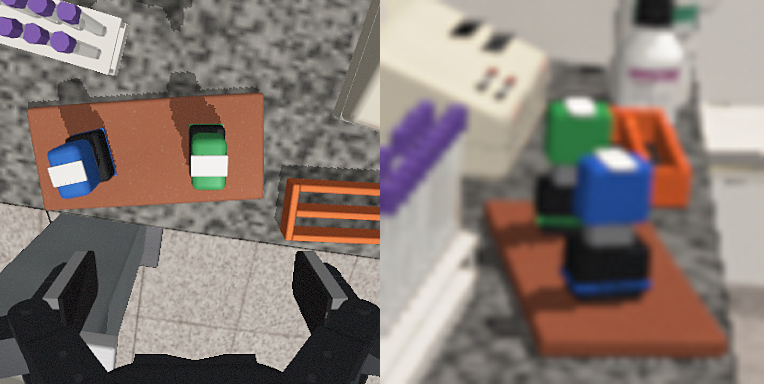

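The green stamp stands upright on the tray at wrist crop (208,160), within about 2 mm of where it started. The blue stamp at (75,165) is untouched and the gripper is clear, so I'm handing in.

```bash
python3 -c "
from rig import sign_off
print(sign_off())"
```

```text
the job is handed in; nothing more can be done
None
```

I stamped the green card inside its frame, stood the green stamp back on the brown tray and handed the job in at about 16.8 s. No print can be seen on the card in any camera view. I can't tell whether the simulation doesn't draw ink or the print didn't take.

- **Press:** I pressed at about (485, 255), with the stamp and card yaw agreeing to about 0.1°. The foot went in about 7.3 mm at about 8 N, and I held it for over 1 s. This comes from the TCP drop and the wrist force. The stamp did not slip in the grip: its label stayed put in the pictures to within 1 px.
- **Centring:** two measurements of the frame centre differed by about 3 mm in x (487.2 and 484.4). I used the one taken closer and at the pressing yaw, so the print should be within about 2–3 mm of centre.
- **Lift:** during the first, fast part of the lift, the TCP reading drifted about 1.5 mm sideways, but only well above the card. The first 9 mm went up slowly.
- **Final check:** the green stamp stands upright on the tray, within about 2 mm of where it started. The blue stamp is untouched, neither stamp touched the blue card, and the open gripper is clear with no contact force.

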